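# Find the worn valve lever on the still's sampling manifold

## Robot

A 6-joint arm with a two-finger parallel gripper is mounted at the origin on the work surface. World frame = base frame: x ahead of the robot, y to its left, z up, the work surface at z = 0. Lengths are in m, angles in rad, forces in N, time in s.
With the tool pointing down it reaches from about 0.325 to 0.9 m from the base axis. Payload 3.5 kg.
Tool frame: the origin (TCP) lies midway between the tips of the shut fingers; the grasp point (between the pads) lies 19 mm behind it; z points along the fingers, y is the direction in which the jaws open and shut (so a half turn about z gives the same grasp; the last joint's range is limited). The gripper opens to 85 mm and grips with 20 to 120 N. Pads are 22 mm wide; open, the fingers measure 114 mm over their backs; the gripper's body (76 mm by 85 mm) begins 54 mm behind the grasp point. The pads swing forward as they close: fully open they stand 13 mm farther back than shut.
Start: joints at [1.067, 0.276, -0.026, 1.268, 0, 1.467], TCP at [0.244, 0.575, 0.231] pointing down, gripper open.
Joint ranges: [-3.12, 3.12], [-0.85, 1.88], [-1.08, 1.24], [-1.95, 2.15], [-1.57, 1.53], [-3.14, 3.14]. Speed limits (rad/s): [2.57, 2.57, 3.14, 3.14, 3.14, 3.14].

## Interface

Orientations are given as a rotation vector (axis times angle).
In Python, from workcell import ctrl gives the robot as it stands. The module is installed in compiled form; this text tells all that it offers.
- The arm moves only by the tool play_rows, never from a script. Its argument "rows" is a list of rows, each an object with "rot": the turn, a rotation vector about the tool's x, y, z in degrees, a list of three; "xyz": the shift along the tool's x, y, z in cm, a list of three; "fingers": the gripper's target within -1 to 1 (fully open at 1, half-way at 0, shut at -1). In form: [{"rot": [ax, ay, az], "xyz": [dx, dy, dz], "fingers": fingers}, ...]. A call has 1 to 10 rows; each row shifts and turns the commanded pose from where the row before left it, along the tool's axes as they then stand; what a row does not reach is not made up. A row lasts 1/12 s, in which the tool goes at most 41.7 mm and 7.16 degrees, less where a joint would pass 70% of its speed; a pose out of reach is approached as far as the arm can. A call is refused whole if a number of a shift passes 4.17 or a number of a turn 7.16, either way. A call with a gripper value outside its range is refused whole. The fingers move at their own pace and stop on an object; "newtons" is the grip in N (left out, the last holds). Time passes only in rows, so rows that do not move let the fingers close. It gives the time, the measured TCP pose, the force and the opening at its end, in the units of the state.
- ctrl.read_state(): the state, without advancing time (a new reading comes with each control period).
- ctrl.grab_frame(name): name is "scene" or "top" or "wrist"; returns the picture (420x560x3 uint8, red, green, blue); there is no depth.
- ctrl.camera_model(name): a dict with "camera_matrix" (3x3 intrinsics, pixels), "origin" and "orientation" of the camera in the world; the wrist camera has in their place "tool_from_camera" (4x4, takes a point from camera to tool coordinates, whose origin is the TCP and whose axes are the flange's). Camera axes: x right, y up, looking along -z (the intrinsics and any distortion apply to the point x, -y, -z); pixel columns grow to the right and rows downward; lengths in m; the calibration is good to about 2 mm. A picture is of the moment at which its call begins: read the wrist's pose just before it. camera_model takes no time and is no camera call.
- ctrl.close_job(): hands the job in, once; it reports no verdict.
The state is a dict: "clock": time; "qpos": joint angles; "qd": joint speeds; "joint_efforts": joint torques, N m; "tcp_pos": TCP position; "ee_rot": TCP orientation; "ft_force": force on the tool from outside, world axes, zero at the start; "torque": the same for the moment, N m; "opening": finger opening in m.
Only numpy, scipy, OpenCV 4.12 (cv2) and the standard library are available. Lean on these libraries where they do the work, as an engineer would, in place of code of your own. Each camera call takes 0.05 s, during which the arm holds its last target.

## Task

One of the three valve levers on the still's sampling manifold has a worn coupling. The spindles are locked, so rock the levers gently, each first anticlockwise and then clockwise as seen from above, until it meets resistance, to find the one with clearly the most free play, and leave that lever over at its clockwise stop. Then mark that valve by lowering the red-knobbed dip rod to the bottom of the glass tube behind it, let go, and do not knock over the blue mug.

Things in the scene. Friction and masses are not known exactly. Their poses are not given: they have to be found in the camera images.
- lever_1 (a joint): Angle (rad) of the left (+y) valve lever about its upright pivot: 0 = square to the manifold, handle to its front; grows ANTICLOCKWISE seen from above. Free (0.03 N m friction, stays where left) up to a hard stop at each end of its play: about +-0.05 if sound, +-0.27 if worn. Just one of the three is worn; which one varies, unseen. Starts within 0.03 of 0.
- lever_1_grip (a point): Point in the middle of lever 1's black handle, 100 mm in front of its pivot and 92 mm above the table. The handle is a level bar 65 mm long (68 to 132 mm from the pivot), 18 mm wide, 20 mm high, free space under it. The point's x axis points along the lever from handle to pivot, z up.
- tube_1 (a point): Centre of the open mouth of the upright glass sample tube behind lever 1 (75 mm behind its pivot, beyond the round bonnet), 100 mm above the table; bore 27 mm wide, 2 mm wall, its floor 78 mm below this point. Fixed to the manifold.
- lever_2 (a joint): Angle (rad) of the middle valve lever about its upright pivot: 0 = square to the manifold, handle to its front; grows ANTICLOCKWISE seen from above. Free (0.03 N m friction, stays where left) up to a hard stop at each end of its play: about +-0.05 if sound, +-0.27 if worn. Just one of the three is worn; which one varies, unseen. Starts within 0.03 of 0.
- lever_2_grip (a point): Point in the middle of lever 2's black handle, 100 mm in front of its pivot and 92 mm above the table. The handle is a level bar 65 mm long (68 to 132 mm from the pivot), 18 mm wide, 20 mm high, free space under it. The point's x axis points along the lever from handle to pivot, z up.
- tube_2 (a point): Centre of the open mouth of the upright glass sample tube behind lever 2 (75 mm behind its pivot, beyond the round bonnet), 100 mm above the table; bore 27 mm wide, 2 mm wall, its floor 78 mm below this point. Fixed to the manifold.
- lever_3 (a joint): Angle (rad) of the right (-y) valve lever about its upright pivot: 0 = square to the manifold, handle to its front; grows ANTICLOCKWISE seen from above. Free (0.03 N m friction, stays where left) up to a hard stop at each end of its play: about +-0.05 if sound, +-0.27 if worn. Just one of the three is worn; which one varies, unseen. Starts within 0.03 of 0.
- lever_3_grip (a point): Point in the middle of lever 3's black handle, 100 mm in front of its pivot and 92 mm above the table. The handle is a level bar 65 mm long (68 to 132 mm from the pivot), 18 mm wide, 20 mm high, free space under it. The point's x axis points along the lever from handle to pivot, z up.
- tube_3 (a point): Centre of the open mouth of the upright glass sample tube behind lever 3 (75 mm behind its pivot, beyond the round bonnet), 100 mm above the table; bore 27 mm wide, 2 mm wall, its floor 78 mm below this point. Fixed to the manifold.
- manifold: Fixed steel base 100 mm deep, 400 wide, 30 high; origin under its centre, x away from its front (the robot's side). Along its y axis, 130 mm apart, stand three round copper bonnets (88 mm across, 76 high), each with a lever on top pointing to the front (tops 102 mm above the table): levers 1, 2, 3 at y = +130, 0, -130 mm. Behind each bonnet a glass tube in a copper foot.
- dip_rod: Loose green glass rod 12 mm thick with a red plastic knob on top, 180 mm long in all, 40 to 85 g; origin at the centre of its foot, z along it to the knob. It starts upright in the wooden block, its foot 8 mm above the table.
- rod_foot (a point): Centre of the dip rod's foot (lower end).
- rod_knob (a point): Grip point in the red knob, 160 mm above the foot; the knob is a cylinder 20 mm across, from 135 to 180 mm above the foot.
- rod_block: Fixed dark wooden block 70 x 70 x 50 mm, origin under its centre, with a 14 mm hole 42 mm deep in which the dip rod stands. It stands left or right of the manifold.
- mug: Blue ceramic mug 80 mm wide, 90 mm high, left or right of the manifold, across from the rod; bystander, origin under its centre, z up.
Mind the look-alikes: they are no part of the job. Of the things that look like the dip_rod, the smaller one is meant.

How it is judged:
On the way, in this order (a step that is already met when the one before it is completed fails the run):
1. the worn lever has been swung anticlockwise over its free play (a lever beyond +0.2 rad) (value of joint any of lever_1, lever_2, lever_3 above 0.2 rad), for 0.05 s.
2. then it has been swung clockwise to the other end (a lever beyond -0.2 rad) (value of joint any of lever_1, lever_2, lever_3 below -0.2 rad), for 0.05 s.
At the end, for the whole second after the job is handed in: The worn lever stands more than 0.15 rad clockwise of square, and the dip rod stands released and at rest in the tube behind that same lever: foot within 20 mm of the tube's axis and lower than 40 mm above the table, leaning less than 0.3 rad (((value of joint lever_1 below -0.15 rad and horizontal distance between rod_foot and tube_1 below 0.02 m and height (world z) of rod_foot below 0.04 m and angle between dip_rod's own z axis and vertical below 0.3 rad) or (value of joint lever_2 below -0.15 rad and horizontal distance between rod_foot and tube_2 below 0.02 m and height (world z) of rod_foot below 0.04 m and angle between dip_rod's own z axis and vertical below 0.3 rad) or (value of joint lever_3 below -0.15 rad and horizontal distance between rod_foot and tube_3 below 0.02 m and height (world z) of rod_foot below 0.04 m and angle between dip_rod's own z axis and vertical below 0.3 rad)) and linear speed of dip_rod below 0.03 m/s); the robot touches nothing.
It fails at once if the manifold or a lever forced: pushed with more than 40 N (contact force between any of the fingers, the arm and manifold above 40 N).
It fails at once if the dip rod dropped: falling faster than 0.8 m/s out of the fingers (linear speed of dip_rod above 0.8 m/s and contact force between the fingers and dip_rod below 0.05 N).
It fails at once if the mug knocked over (angle between mug's own z axis and vertical above 0.6 rad).
It also fails if it takes over 72 s, if anything falls off the work surface, if the arm or the gripper's body presses on something with over 40 N, if the wrist force passes 120 N, or if a joint passes its speed limit or range.

## Working session

There is one attempt and no reset: what is moved stays moved. The work goes in short steps, Python scripts to look and compute and a tool call to move; the robot and the scene stay as the last step left them, time stands still between calls to the robot, and variables do not carry over. Pictures are saved under pics/ and viewed, and the job is handed in when it is done.

Besides the shell and the picture viewer there is one more tool, called by a JSON object that holds its "api" and its "payload", one argument or row to a line. play_rows: Moves the arm, as the interface text tells. Its arguments: {"type":"object","properties":{"rows":{"type":"array","items":{"type":"object","properties":{"rot":{"type":"array","items":{"type":"number"}},"xyz":{"type":"array","items":{"type":"number"}},"fingers":{"type":"number"}}}},"newtons":{"type":"number"}},"required":["rows"]}

```bash
mkdir -p pics; python3 - <<'E'
from workcell import ctrl
import cv2,numpy as np
print(ctrl.read_state())
for n in ["scene","top","wrist"]:
    m=ctrl.camera_model(n); print(n,m)
for n in ["scene","top"]:
    cv2.imwrite(f"pics/{n}0.png",ctrl.grab_frame(n)[:,:,::-1])
E
```

```text
{'clock': 0.0, 'qpos': array([ 1.06658673e+00,  2.77135789e-01, -2.79219662e-02,  1.26798182e+00,
        3.57247569e-05,  1.46737808e+00]), 'qd': array([-6.45545832e-04, -1.61262671e-03, -8.62122855e-04,  1.60588986e-03,
       -9.46337522e-05,  6.32269994e-05]), 'joint_efforts': array([-5.66110521e-04, -4.45515561e+01,  2.95201796e+01,  1.67363102e-02,
       -5.92366177e-05, -3.53918921e-07]), 'tcp_pos': array([0.2434683 , 0.57477074, 0.23013861]), 'ee_rot': array([-0.62521567, -3.07802994,  0.00334477]), 'ft_force': array([ 0.45474867,  0.20593684, -0.05238676]), 'torque': array([-0.00248726, -0.01484562,  0.04519774]), 'opening': 0.08499824580709522}
scene {'camera_matrix': array([[458.88756491,   0.        , 279.52959492],
       [  0.        , 458.88756491, 217.46285273],
       [  0.        ,   0.        ,   1.        ]]), 'origin': array([ 1.35006524, -0.06874951,  0.62196346]), 'orientation': array([0.79670966, 0.74852959, 1.33470971])}
top {'camera_matrix': array([[508.91702866,   0.        , 273.49796474],
       [  0.        , 508.91702866, 215.03884099],
       [  0.        ,   0.        ,   1.        ]]), 'origin': array([ 0.29975525, -0.00338224,  1.43566407]), 'orientation': array([ 0.16732531, -0.16067211, -1.57265298])}
wrist {'camera_matrix': array([[362.32081596,   0.        , 277.93120383],
       [  0.        , 362.32081596, 212.35322295],
       [  0.        ,   0.        ,   1.        ]]), 'tool_from_camera': array([[-2.07352129e-04,  9.49658623e-01,  3.13286541e-01,
         8.12524020e-02],
       [ 9.99999974e-01,  2.27651368e-04, -2.82136641e-05,
        -1.71270830e-04],
       [-9.81134590e-05,  3.13286526e-01, -9.49658645e-01,
        -1.41765973e-01],
       [ 0.00000000e+00,  0.00000000e+00,  0.00000000e+00,
         1.00000000e+00]])}
```

View pics/scene0.png

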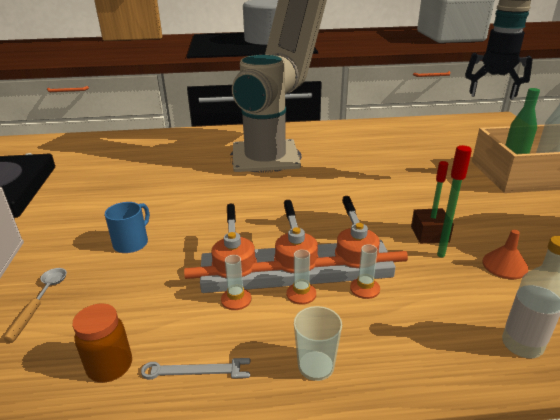

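View pics/top0.png

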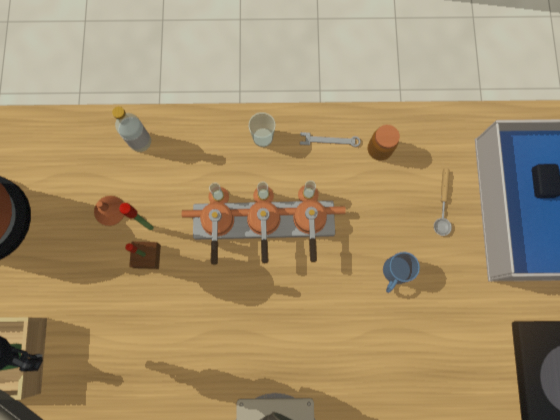

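Both pictures show the manifold with three levers (top view handles near (214,250), (264,250), (312,248)). The mug is at (401,268). Two things could be the dip rod: the rod in the wooden block (knob at top (129,247), scene (442,172)), and the larger rod standing behind it (knob at top (126,209), scene (461,162)). The smaller one, in the block, is the one described. I'll check it in close crops.

```bash
cat > h.py <<'E'
import cv2,numpy as np
from scipy.spatial.transform import Rotation as R
from workcell import ctrl
def cam(n,st=None):
    m=ctrl.camera_model(n);K=m["camera_matrix"]
    if n=="wrist":
        T=m["tool_from_camera"];Rt=R.from_rotvec(st["ee_rot"]).as_matrix()
        return K,st["tcp_pos"]+Rt@T[:3,3],Rt@T[:3,:3]
    return K,np.array(m["origin"]),R.from_rotvec(m["orientation"]).as_matrix()
def ray(c,u,v):
    K,o,Rm=c
    d=np.array([(u-K[0,2])/K[0,0],-(v-K[1,2])/K[1,1],-1.]);return o,Rm@d
def atz(c,u,v,z):
    o,d=ray(c,u,v);return o+d*(z-o[2])/d[2]
def proj(c,p):
    K,o,Rm=c;q=Rm.T@(np.array(p)-o);return np.array([K[0,0]*q[0]/-q[2]+K[0,2],-K[1,1]*q[1]/-q[2]+K[1,2]])
def tri(c1,p1,c2,p2):
    (o1,d1),(o2,d2)=ray(c1,*p1),ray(c2,*p2)
    s,*_=np.linalg.lstsq(np.stack([d1,-d2],1),o2-o1,rcond=None)
    a,b=o1+s[0]*d1,o2+s[1]*d2;return (a+b)/2,np.linalg.norm(a-b)
E
python3 - <<'E'
import cv2
t=cv2.imread("pics/top0.png");s=cv2.imread("pics/scene0.png")
cv2.imwrite("pics/c1.png",cv2.resize(t[170:275,180:350],None,fx=4.6,fy=4.6,interpolation=cv2.INTER_CUBIC))
cv2.imwrite("pics/c2.png",cv2.resize(t[190:280,90:180],None,fx=6,fy=6,interpolation=cv2.INTER_CUBIC))
cv2.imwrite("pics/c3.png",cv2.resize(s[140:270,400:500],None,fx=4.5,fy=4.5,interpolation=cv2.INTER_CUBIC))
cv2.imwrite("pics/c4.png",cv2.resize(s[185:315,180:410],None,fx=3.4,fy=3.4,interpolation=cv2.INTER_CUBIC))
E
```

```text
(no output)
```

View pics/c1.png

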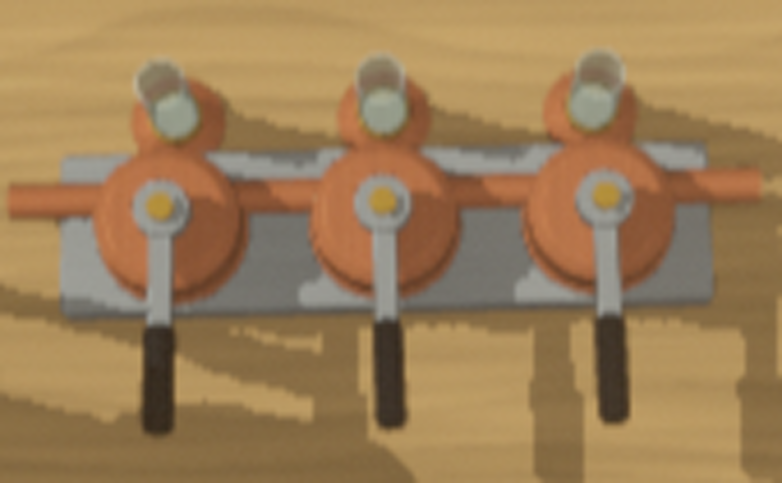

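View pics/c2.png

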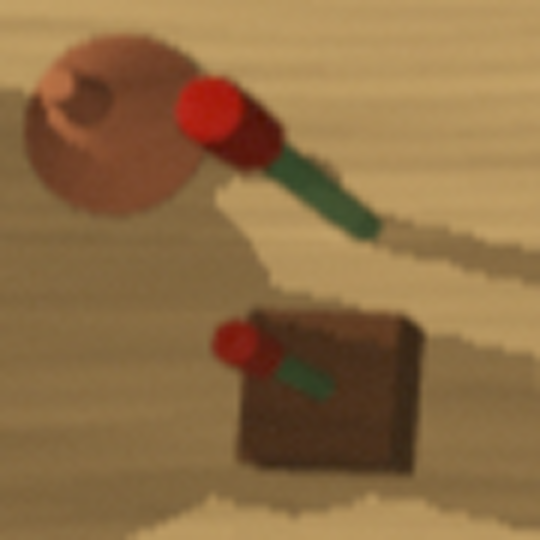

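View pics/c3.png

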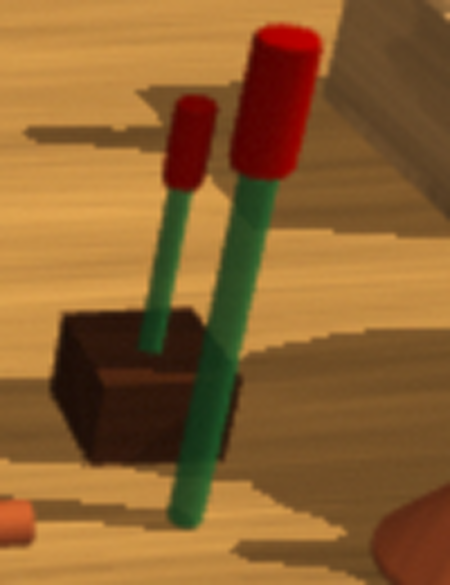

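View pics/c4.png

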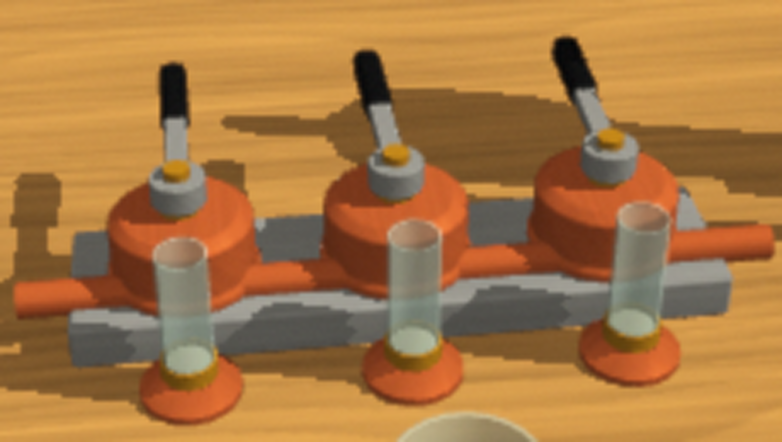

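```bash
python3 - <<'E'
from h import *
t,s=cam("top"),cam("scene")
c1=lambda u,v:(180+u/4.6-.4,170+v/4.6-.4)
c4=lambda u,v:(180+u/3.4-.4,185+v/3.4-.4)
c2=lambda u,v:(90+u/6-.4,190+v/6-.4)
c3=lambda u,v:(400+u/4.5-.4,140+v/4.5-.4)
for n,a,b in [("piv1",(160,205),(610,138)),("piv2",(383,200),(396,153)),("piv3",(606,195),(176,170))]:
    print(n,tri(t,c1(*a),s,c4(*b)),atz(t,*c1(*a),.105))
for n,a,b in [("tube1",(161,83),(643,217)),("tube2",(381,77),(415,236)),("tube3",(600,71),(181,253))]:
    print(n,tri(t,c1(*a),s,c4(*b)),atz(t,*c1(*a),.1),atz(s,*c4(*b),.1))
for n,a,b in [("h1e",(157,430),(566,45)),("h2e",(392,425),(369,58)),("h3e",(615,420),(173,68))]:
    print(n,atz(t,*c1(*a),.102),atz(s,*c4(*b),.102))
print("knobtop",tri(t,c2(235,342),s,c3(197,102)),atz(t,*c2(235,342),.188))
print("rod at block",tri(t,c2(322,388),s,c3(150,348)),atz(t,*c2(325,390),.05))
print("big",tri(t,c2(210,108),s,c3(288,40)),atz(t,*c2(370,230),.0))
print("mug",atz(t,401,268,.09),atz(s,126,210,.09))
for u,v in [(240,465),(412,472),(405,315),(260,310)]: print(atz(t,*c2(u,v),.05))
E
```

```text
piv1 (array([0.58537684, 0.15806725, 0.1030258 ]), np.float64(0.0030110466196388913)) [0.5852741  0.15931687 0.105     ]
piv2 (array([0.58729156, 0.02825579, 0.1035561 ]), np.float64(0.002780887812799899)) [0.58712407 0.02960441 0.105     ]
piv3 (array([ 0.58940813, -0.10183135,  0.10309088]), np.float64(0.0031808098320138542)) [ 0.5889739 -0.100098   0.105    ]
tube1 (array([0.6599971 , 0.15922432, 0.09867073]), np.float64(0.003017090947463797)) [0.65999232 0.16055175 0.1       ] [0.66180257 0.15707934 0.1       ]
tube2 (array([0.66276317, 0.02944812, 0.09847475]), np.float64(0.0025289886400723226)) [0.66249358 0.03066732 0.1       ] [0.66472643 0.02789702 0.1       ]
tube3 (array([ 0.66510695, -0.09995451,  0.09967298]), np.float64(0.002571230346109813)) [ 0.66500043 -0.09864233  0.1       ] [ 0.6654112  -0.10122221  0.1       ]
h1e [0.45447926 0.15923138 0.102     ] [0.47111428 0.15459879 0.102     ]
h2e [0.45624536 0.0249653  0.102     ] [0.47230452 0.02321239 0.102     ]
h3e [ 0.45806732 -0.10243224  0.102     ] [ 0.46972664 -0.10498285  0.102     ]
knobtop (array([0.48717102, 0.35976978, 0.18563068]), np.float64(0.001877949784985745)) [0.4871336  0.36001388 0.188     ]
rod at block (array([0.48671873, 0.35986905, 0.04559938]), np.float64(0.0011755017825686477)) [0.48537693 0.35788721 0.05      ]
big (array([0.57045715, 0.35402385, 0.25488039]), np.float64(0.002571931368532395)) [0.56893787 0.35284484 0.        ]
mug [ 0.43880145 -0.33442608  0.09      ] [ 0.44502179 -0.33916088  0.09      ]
[0.45139009 0.39503098 0.05      ]
[0.447571   0.31661383 0.05      ]
[0.5197233  0.32267032 0.05      ]
[0.52260508 0.3894666  0.05      ]
```

The crops confirm it: the thin rod in the block is the small dip rod (foot about (0.487, 0.360)), and the fat one in front of it is the look-alike. I'll turn the tool square to the manifold first, then go above lever 1.

{"api": "play_rows", "payload": {
  "rows": [
    {"rot": [0, 0, -6], "xyz": [0, 0, 0], "fingers": 0},
    {"rot": [0, 0, -6], "xyz": [0, 0, 0], "fingers": 0},
    {"rot": [0, 0, -6], "xyz": [0, 0, 0], "fingers": 0},
    {"rot": [0, 0, -6], "xyz": [0, 0, 0], "fingers": 0},
    {"rot": [0, 0, 0], "xyz": [-1.96, -3.5, 0], "fingers": 0},
    {"rot": [0, 0, 0], "xyz": [-1.96, -3.5, 0], "fingers": 0},
    {"rot": [0, 0, 0], "xyz": [-1.96, -3.5, 0], "fingers": 0},
    {"rot": [0, 0, 0], "xyz": [-1.96, -3.5, 0], "fingers": 0},
    {"rot": [0, 0, 0], "xyz": [-1.96, -3.5, 0], "fingers": 0},
    {"rot": [0, 0, 0], "xyz": [-1.96, -3.5, 0], "fingers": 0}
  ],
  "newtons": 30
}}

```text
clock: 0.93
tcp_pos: [0.3654, 0.3657, 0.2309]
ee_rot: [0.029, -3.141, 0.001]
ft_force: [1.8, -0.4, 0.2]
opening: 0.0425
```

{"api": "play_rows", "payload": {
  "rows": [
    {"rot": [0, 0, 0], "xyz": [-1.96, -3.5, 0], "fingers": 0},
    {"rot": [0, 0, 0], "xyz": [-1.96, -3.5, 0], "fingers": 0},
    {"rot": [0, 0, 0], "xyz": [-1.96, -3.5, 0], "fingers": 0},
    {"rot": [0, 0, 0], "xyz": [-1.96, -3.5, 0], "fingers": 0},
    {"rot": [0, 0, 0], "xyz": [-1.96, -3.5, 0], "fingers": 0},
    {"rot": [0, 0, 0], "xyz": [-1.96, -3.5, 0], "fingers": 0},
    {"rot": [0, 0, 0], "xyz": [0, 0, 0], "fingers": 0},
    {"rot": [0, 0, 0], "xyz": [0, 0, 0], "fingers": 0}
  ]
}}

```text
clock: 1.6
tcp_pos: [0.4872, 0.158, 0.2308]
ee_rot: [0.021, -3.14, -0.0]
ft_force: [-0.3, 1.3, 0.2]
opening: 0.0429
```

```bash
cat > w.py <<'E'
import sys
from h import *
st=ctrl.read_state();im=ctrl.grab_frame("wrist")
cv2.imwrite(f"pics/{sys.argv[1]}.png",im[:,:,::-1])
import pickle;pickle.dump(st,open(f"pics/{sys.argv[1]}.pkl","wb"))
Rm=R.from_rotvec(st["ee_rot"]).as_matrix()
print(st["clock"],st["tcp_pos"],st["ft_force"],st["opening"]);print(Rm.round(4))
E
python3 w.py w1
```

```text
1.6 [0.48715891 0.15795836 0.23084079] [-0.30422602  1.28480848  0.21106504] 0.04286155585678512
[[-9.999e-01 -1.360e-02 -1.100e-03]
 [-1.360e-02  9.999e-01  1.000e-04]
 [ 1.100e-03  1.000e-04 -1.000e+00]]
```

View pics/w1.png

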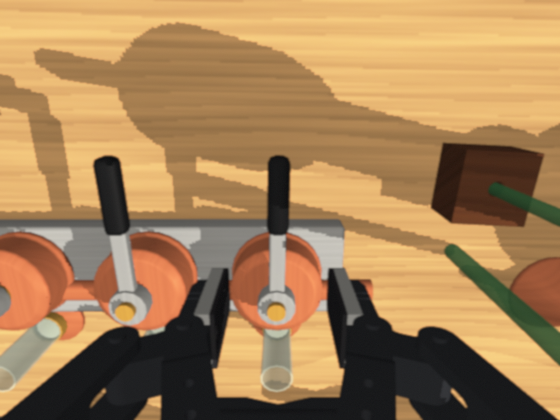

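The wrist view shows lever 1's handle at about (279,195), its pivot at (276,312) and tube 1's mouth at (277,378), between the fingers. I'll measure these.

```bash
python3 - <<'E'
from h import *;import pickle
st=pickle.load(open("pics/w1.pkl","rb"));c=cam("wrist",st)
for n,p,z in [("h1 ends",(280,158),.102),("h1 near",(278,232),.102),("piv1",(276,312),.105),("tube1",(277,378),.1),("piv2",(125,312),.105),("h2end",(107,159),.102),("hole",(495,188),.05)]: print(n,atz(c,*p,z).round(4))
E
```

```text
h1 ends [0.4521 0.1592 0.102 ]
h1 near [0.5116 0.1585 0.102 ]
piv1 [0.5838 0.1578 0.105 ]
tube1 [0.6583 0.1596 0.1   ]
piv2 [0.5855 0.0287 0.105 ]
h2end [0.4546 0.0295 0.102 ]
hole [0.486  0.3573 0.05  ]
```

{"api": "play_rows", "payload": {
  "rows": [
    {"rot": [0, 0, 0], "xyz": [0, 0.05, 3.5], "fingers": 0},
    {"rot": [0, 0, 0], "xyz": [0, 0, 3.5], "fingers": 0},
    {"rot": [0, 0, 0], "xyz": [0, 0, 3.0], "fingers": 0},
    {"rot": [0, 0, 0], "xyz": [0, 0, 3.0], "fingers": 0},
    {"rot": [0, 0, 0], "xyz": [0, 0, 2.5], "fingers": 0},
    {"rot": [0, 0, 0], "xyz": [0, 0, 0], "fingers": 0},
    {"rot": [0, 0, 0], "xyz": [0, 0, 0], "fingers": 0}
  ]
}}

```text
clock: 2.23
tcp_pos: [0.4841, 0.1613, 0.0751]
ee_rot: [0.032, -3.137, 0.001]
ft_force: [0.1, -0.1, 0.7]
opening: 0.0423
```

```bash
python3 w.py w2
```

```text
2.2333 [0.48407094 0.16126806 0.07509972] [ 0.08572168 -0.10994049  0.74618386] 0.04233863038732236
[[-9.998e-01 -2.050e-02 -4.500e-03]
 [-2.050e-02  9.998e-01 -6.000e-04]
 [ 4.500e-03 -5.000e-04 -1.000e+00]]
```

View pics/w2.png

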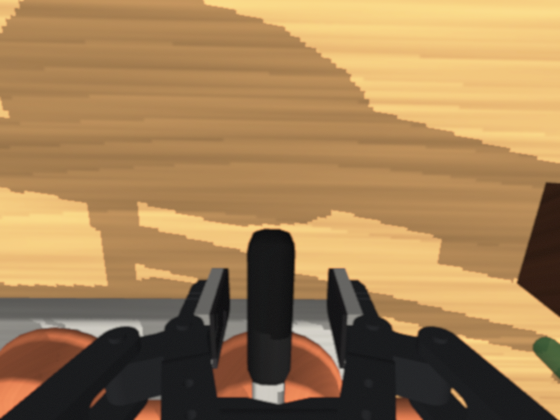

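{"api": "play_rows", "payload": {
  "rows": [
    {"rot": [0, 0, 0], "xyz": [0, -0.6, 0], "fingers": 0},
    {"rot": [0, 0, 0], "xyz": [0, -0.6, 0], "fingers": 0},
    {"rot": [0, 0, 0], "xyz": [0, -0.3, 0], "fingers": 0},
    {"rot": [0, 0, 0], "xyz": [0, -0.2, 0], "fingers": 0},
    {"rot": [0, 0, 0], "xyz": [0, -0.2, 0], "fingers": 0},
    {"rot": [0, 0, 0], "xyz": [0, -0.2, 0], "fingers": 0}
  ]
}}

```text
clock: 2.78
tcp_pos: [0.4876, 0.1393, 0.0769]
ee_rot: [-0.028, 3.14, 0.002]
ft_force: [-0.2, 3.7, 3.3]
opening: 0.0426
```

{"api": "play_rows", "payload": {
  "rows": [
    {"rot": [0, 0, 0], "xyz": [0, -0.2, 0], "fingers": 0}
  ]
}}

```text
clock: 2.87
tcp_pos: [0.4875, 0.1388, 0.0769]
ee_rot: [-0.029, 3.14, 0.008]
ft_force: [-0.0, 8.2, 1.3]
opening: 0.0425
```

{"api": "play_rows", "payload": {
  "rows": [
    {"rot": [0, 0, 0], "xyz": [0, -0.15, 0], "fingers": 0}
  ]
}}

```text
clock: 2.95
tcp_pos: [0.4876, 0.1384, 0.0768]
ee_rot: [-0.03, 3.14, 0.012]
ft_force: [-0.4, 11.1, 0.6]
opening: 0.0425
```

Lever 1 stopped after about 6 mm of handle travel (11 N). Now I'll push it clockwise.

{"api": "play_rows", "payload": {
  "rows": [
    {"rot": [0, 0, 0], "xyz": [0, 0.8, 0], "fingers": 0},
    {"rot": [0, 0, 0], "xyz": [0, 0.8, 0], "fingers": 0},
    {"rot": [0, 0, 0], "xyz": [0, 0.8, 0], "fingers": 0},
    {"rot": [0, 0, 0], "xyz": [0, 0.3, 0], "fingers": 0},
    {"rot": [0, 0, 0], "xyz": [0, 0.2, 0], "fingers": 0},
    {"rot": [0, 0, 0], "xyz": [0, 0.2, 0], "fingers": 0},
    {"rot": [0, 0, 0], "xyz": [0, 0.2, 0], "fingers": 0}
  ]
}}

```text
clock: 3.53
tcp_pos: [0.4862, 0.1688, 0.0761]
ee_rot: [0.029, -3.141, 0.001]
ft_force: [-0.1, 0.3, -0.1]
opening: 0.0425
```

{"api": "play_rows", "payload": {
  "rows": [
    {"rot": [0, 0, 0], "xyz": [0, 0.2, 0], "fingers": 0}
  ]
}}

```text
clock: 3.62
tcp_pos: [0.4862, 0.1707, 0.0762]
ee_rot: [0.028, -3.141, 0.001]
ft_force: [-0.8, -0.5, -0.3]
opening: 0.0428
```

{"api": "play_rows", "payload": {
  "rows": [
    {"rot": [0, 0, 0], "xyz": [0, 0.2, 0], "fingers": 0}
  ]
}}

```text
clock: 3.7
tcp_pos: [0.4862, 0.1727, 0.0762]
ee_rot: [0.028, -3.141, 0.001]
ft_force: [-1.1, -1.4, 1.1]
opening: 0.0426
```

{"api": "play_rows", "payload": {
  "rows": [
    {"rot": [0, 0, 0], "xyz": [0, 0.2, 0], "fingers": 0}
  ]
}}

```text
clock: 3.78
tcp_pos: [0.4862, 0.1734, 0.0761]
ee_rot: [0.027, -3.141, 0.006]
ft_force: [0.6, -7.9, -0.2]
opening: 0.0428
```

Lever 1 is sound: about 10 mm total play. On to lever 2.

{"api": "play_rows", "payload": {
  "rows": [
    {"rot": [0, 0, 0], "xyz": [0, -1.6, 0], "fingers": 0},
    {"rot": [0, 0, 0], "xyz": [0, 0, -3.5], "fingers": 0},
    {"rot": [0, 0, 0], "xyz": [0, 0, -3.5], "fingers": 0},
    {"rot": [0, 0, 0], "xyz": [0, -3.5, 0], "fingers": 0},
    {"rot": [0, 0, 0], "xyz": [0, -3.5, 0], "fingers": 0},
    {"rot": [0, 0, 0], "xyz": [0, -3.5, 0], "fingers": 0},
    {"rot": [0, 0, 0], "xyz": [0, -2.5, 0], "fingers": 0},
    {"rot": [0, 0, 0], "xyz": [0, 0, 0], "fingers": 0},
    {"rot": [0, 0, 0], "xyz": [0, 0, 0], "fingers": 0}
  ]
}}

```text
clock: 4.53
tcp_pos: [0.4893, 0.028, 0.1465]
ee_rot: [-0.024, 3.141, 0.001]
ft_force: [0.4, -0.5, 0.4]
opening: 0.0429
```

```bash
python3 w.py w3
```

```text
4.5333 [0.48929372 0.02799665 0.14652692] [ 0.37136572 -0.47744026  0.36000454] 0.042917311984303756
[[-9.999e-01 -1.530e-02  7.000e-04]
 [-1.530e-02  9.999e-01  8.000e-04]
 [-8.000e-04  8.000e-04 -1.000e+00]]
```

View pics/w3.png

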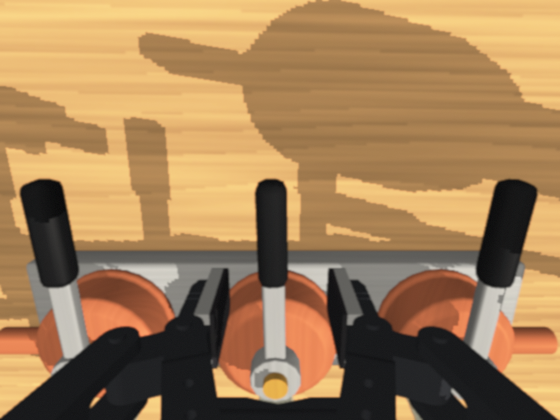

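Lever 2's handle (272,232) lies between the fingers. I'll lower and push it anticlockwise.

{"api": "play_rows", "payload": {
  "rows": [
    {"rot": [0, 0, 0], "xyz": [0, 0, 3.5], "fingers": 0},
    {"rot": [0, 0, 0], "xyz": [0, 0, 3.5], "fingers": 0},
    {"rot": [0, 0, 0], "xyz": [0, 0, 0], "fingers": 0},
    {"rot": [0, 0, 0], "xyz": [0, -0.6, 0], "fingers": 0},
    {"rot": [0, 0, 0], "xyz": [0, -0.6, 0], "fingers": 0},
    {"rot": [0, 0, 0], "xyz": [0, -0.3, 0], "fingers": 0},
    {"rot": [0, 0, 0], "xyz": [0, -0.2, 0], "fingers": 0},
    {"rot": [0, 0, 0], "xyz": [0, -0.2, 0], "fingers": 0}
  ]
}}

```text
clock: 5.25
tcp_pos: [0.491, 0.0095, 0.0781]
ee_rot: [-0.028, 3.138, 0.0]
ft_force: [1.0, 1.7, 2.3]
opening: 0.0428
```

{"api": "play_rows", "payload": {
  "rows": [
    {"rot": [0, 0, 0], "xyz": [0, -0.2, 0], "fingers": 0}
  ]
}}

```text
clock: 5.33
tcp_pos: [0.491, 0.0089, 0.0779]
ee_rot: [-0.029, 3.138, 0.006]
ft_force: [1.4, 8.3, 3.0]
opening: 0.0428
```

{"api": "play_rows", "payload": {
  "rows": [
    {"rot": [0, 0, 0], "xyz": [0, -0.2, 0], "fingers": 0}
  ]
}}

```text
clock: 5.42
tcp_pos: [0.4911, 0.0084, 0.0779]
ee_rot: [-0.03, 3.137, 0.013]
ft_force: [0.8, 12.6, 4.9]
opening: 0.0427
```

{"api": "play_rows", "payload": {
  "rows": [
    {"rot": [0, 0, 0], "xyz": [0, 0.8, 0], "fingers": 0},
    {"rot": [0, 0, 0], "xyz": [0, 0.8, 0], "fingers": 0},
    {"rot": [0, 0, 0], "xyz": [0, 0.8, 0], "fingers": 0},
    {"rot": [0, 0, 0], "xyz": [0, 0.4, 0], "fingers": 0},
    {"rot": [0, 0, 0], "xyz": [0, 0.3, 0], "fingers": 0},
    {"rot": [0, 0, 0], "xyz": [0, 0.2, 0], "fingers": 0},
    {"rot": [0, 0, 0], "xyz": [0, 0.2, 0], "fingers": 0}
  ]
}}

```text
clock: 6.0
tcp_pos: [0.4885, 0.0409, 0.0761]
ee_rot: [0.029, -3.141, 0.001]
ft_force: [-0.4, 0.8, -0.1]
opening: 0.0425
```

{"api": "play_rows", "payload": {
  "rows": [
    {"rot": [0, 0, 0], "xyz": [0, 0.2, 0], "fingers": 0}
  ]
}}

```text
clock: 6.08
tcp_pos: [0.4884, 0.0428, 0.0761]
ee_rot: [0.028, -3.141, 0.001]
ft_force: [-1.5, -2.7, -0.2]
opening: 0.0425
```

{"api": "play_rows", "payload": {
  "rows": [
    {"rot": [0, 0, 0], "xyz": [0, 0.2, 0], "fingers": 0}
  ]
}}

```text
clock: 6.17
tcp_pos: [0.4885, 0.0435, 0.0761]
ee_rot: [0.027, -3.141, 0.006]
ft_force: [-0.5, -7.7, -1.3]
opening: 0.0424
```

Lever 2 is sound too, about 11 mm total. On to lever 3.

{"api": "play_rows", "payload": {
  "rows": [
    {"rot": [0, 0, 0], "xyz": [0, -1.6, 0], "fingers": 0},
    {"rot": [0, 0, 0], "xyz": [0, 0, -3.5], "fingers": 0},
    {"rot": [0, 0, 0], "xyz": [0, 0, -3.5], "fingers": 0},
    {"rot": [0, 0, 0], "xyz": [0, -3.5, 0], "fingers": 0},
    {"rot": [0, 0, 0], "xyz": [0, -3.5, 0], "fingers": 0},
    {"rot": [0, 0, 0], "xyz": [0, -3.5, 0], "fingers": 0},
    {"rot": [0, 0, 0], "xyz": [0, -2.5, 0], "fingers": 0},
    {"rot": [0, 0, 0], "xyz": [0, 0, 0], "fingers": 0},
    {"rot": [0, 0, 0], "xyz": [0, 0, 0], "fingers": 0}
  ]
}}

```text
clock: 6.92
tcp_pos: [0.4915, -0.1021, 0.1464]
ee_rot: [-0.024, 3.141, 0.001]
ft_force: [0.1, 0.8, 0.2]
opening: 0.0426
```

```bash
python3 w.py w4
```

```text
6.9167 [ 0.49154348 -0.10214514  0.1464133 ] [0.11403084 0.82832877 0.24543547] 0.04264303522776661
[[-9.999e-01 -1.530e-02  6.000e-04]
 [-1.530e-02  9.999e-01  7.000e-04]
 [-6.000e-04  7.000e-04 -1.000e+00]]
```

View pics/w4.png

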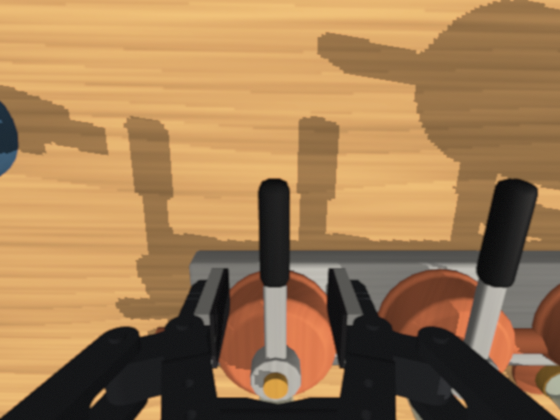

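Lever 3's handle (274,230) is centred between the fingers.

{"api": "play_rows", "payload": {
  "rows": [
    {"rot": [0, 0, 0], "xyz": [0, 0, 3.5], "fingers": 0},
    {"rot": [0, 0, 0], "xyz": [0, 0, 3.5], "fingers": 0},
    {"rot": [0, 0, 0], "xyz": [0, 0, 0], "fingers": 0},
    {"rot": [0, 0, 0], "xyz": [0, -0.6, 0], "fingers": 0},
    {"rot": [0, 0, 0], "xyz": [0, -0.6, 0], "fingers": 0},
    {"rot": [0, 0, 0], "xyz": [0, -0.3, 0], "fingers": 0},
    {"rot": [0, 0, 0], "xyz": [0, -0.2, 0], "fingers": 0},
    {"rot": [0, 0, 0], "xyz": [0, -0.2, 0], "fingers": 0},
    {"rot": [0, 0, 0], "xyz": [0, -0.2, 0], "fingers": 0}
  ]
}}

```text
clock: 7.72
tcp_pos: [0.4927, -0.1227, 0.0775]
ee_rot: [-0.028, 3.139, -0.001]
ft_force: [0.8, 0.3, -0.0]
opening: 0.0428
```

{"api": "play_rows", "payload": {
  "rows": [
    {"rot": [0, 0, 0], "xyz": [0, -0.2, 0], "fingers": 0}
  ]
}}

```text
clock: 7.8
tcp_pos: [0.4923, -0.1246, 0.0771]
ee_rot: [-0.028, 3.14, -0.0]
ft_force: [-0.2, 0.1, -0.2]
opening: 0.0427
```

{"api": "play_rows", "payload": {
  "rows": [
    {"rot": [0, 0, 0], "xyz": [0, -0.2, 0], "fingers": 0}
  ]
}}

```text
clock: 7.88
tcp_pos: [0.492, -0.1264, 0.0767]
ee_rot: [-0.028, 3.141, -0.0]
ft_force: [-0.6, -0.1, 0.2]
opening: 0.0429
```

Lever 3 is past the sound limit with no resistance, so it looks like the worn one. I'll carry on to its stop.

{"api": "play_rows", "payload": {
  "rows": [
    {"rot": [0, 0, 0], "xyz": [0, -0.3, 0], "fingers": 0},
    {"rot": [0, 0, 0], "xyz": [0, -0.3, 0], "fingers": 0},
    {"rot": [0, 0, 0], "xyz": [0, -0.3, 0], "fingers": 0},
    {"rot": [0, 0, 0], "xyz": [0, -0.2, 0], "fingers": 0}
  ]
}}

```text
clock: 8.22
tcp_pos: [0.4919, -0.1376, 0.0762]
ee_rot: [0.028, -3.141, 0.0]
ft_force: [0.2, -0.9, -0.3]
opening: 0.0427
```

{"api": "play_rows", "payload": {
  "rows": [
    {"rot": [0, 0, 0], "xyz": [0, -0.2, 0], "fingers": 0},
    {"rot": [0, 0, 0], "xyz": [0, -0.2, 0], "fingers": 0}
  ]
}}

```text
clock: 8.38
tcp_pos: [0.4921, -0.1406, 0.0762]
ee_rot: [-0.029, 3.141, 0.004]
ft_force: [1.0, 5.2, -0.2]
opening: 0.0427
```

{"api": "play_rows", "payload": {
  "rows": [
    {"rot": [0, 0, 0], "xyz": [0, -0.2, 0], "fingers": 0}
  ]
}}

```text
clock: 8.47
tcp_pos: [0.4922, -0.1412, 0.0761]
ee_rot: [-0.03, 3.141, 0.009]
ft_force: [2.1, 9.9, -0.5]
opening: 0.0425
```

{"api": "play_rows", "payload": {
  "rows": [
    {"rot": [0, 0, 0], "xyz": [0, -0.2, 0], "fingers": 0}
  ]
}}

```text
clock: 8.55
tcp_pos: [0.4923, -0.1417, 0.0759]
ee_rot: [-0.031, 3.14, 0.014]
ft_force: [3.1, 12.4, 1.5]
opening: 0.0429
```

Stopped about 27 mm out, so it's worn. Now I'll swing it clockwise.

{"api": "play_rows", "payload": {
  "rows": [
    {"rot": [0, 0, 0], "xyz": [0, 0.8, 0], "fingers": 0},
    {"rot": [0, 0, 0], "xyz": [0, 0.8, 0], "fingers": 0},
    {"rot": [0, 0, 0], "xyz": [0, 0.5, 0], "fingers": 0},
    {"rot": [0, 0, 0], "xyz": [0, 0.5, 0], "fingers": 0},
    {"rot": [0, 0, 0], "xyz": [0, 0.5, 0], "fingers": 0},
    {"rot": [0, 0, 0], "xyz": [0, 0.5, 0], "fingers": 0},
    {"rot": [0, 0, 0], "xyz": [0, 0.5, 0], "fingers": 0},
    {"rot": [0, 0, 0], "xyz": [0, 0.5, 0], "fingers": 0},
    {"rot": [0, 0, 0], "xyz": [0, 0.5, 0], "fingers": 0},
    {"rot": [0, 0, 0], "xyz": [0, 0.5, 0], "fingers": 0}
  ]
}}

```text
clock: 9.38
tcp_pos: [0.491, -0.0888, 0.0763]
ee_rot: [0.028, -3.141, 0.0]
ft_force: [-1.3, -0.3, 0.4]
opening: 0.0427
```

{"api": "play_rows", "payload": {
  "rows": [
    {"rot": [0, 0, 0], "xyz": [0, 0.5, 0], "fingers": 0},
    {"rot": [0, 0, 0], "xyz": [0, 0.4, 0], "fingers": 0},
    {"rot": [0, 0, 0], "xyz": [0, 0.3, 0], "fingers": 0},
    {"rot": [0, 0, 0], "xyz": [0, 0.2, 0], "fingers": 0}
  ]
}}

```text
clock: 9.72
tcp_pos: [0.491, -0.0748, 0.0763]
ee_rot: [-0.029, 3.141, 0.0]
ft_force: [1.5, -0.1, -0.8]
opening: 0.043
```

{"api": "play_rows", "payload": {
  "rows": [
    {"rot": [0, 0, 0], "xyz": [0, 0.2, 0], "fingers": 0},
    {"rot": [0, 0, 0], "xyz": [0, 0.2, 0], "fingers": 0}
  ]
}}

```text
clock: 9.88
tcp_pos: [0.4911, -0.0711, 0.0764]
ee_rot: [-0.028, 3.141, -0.0]
ft_force: [-0.9, -0.1, 0.6]
opening: 0.043
```

{"api": "play_rows", "payload": {
  "rows": [
    {"rot": [0, 0, 0], "xyz": [0, 0.2, 0], "fingers": 0},
    {"rot": [0, 0, 0], "xyz": [0, 0.2, 0], "fingers": 0},
    {"rot": [0, 0, 0], "xyz": [0, 0.2, 0], "fingers": 0}
  ]
}}

```text
clock: 10.13
tcp_pos: [0.4911, -0.0667, 0.0764]
ee_rot: [-0.027, 3.141, -0.007]
ft_force: [0.6, -8.4, -2.6]
opening: 0.0429
```

{"api": "play_rows", "payload": {
  "rows": [
    {"rot": [0, 0, 0], "xyz": [0, 0.2, 0], "fingers": 0}
  ]
}}

```text
clock: 10.22
tcp_pos: [0.4913, -0.0661, 0.0764]
ee_rot: [-0.026, 3.141, -0.012]
ft_force: [0.7, -12.2, -3.8]
opening: 0.0428
```

{"api": "play_rows", "payload": {
  "rows": [
    {"rot": [0, 0, 0], "xyz": [0, 0.15, 0], "fingers": 0}
  ]
}}

```text
clock: 10.3
tcp_pos: [0.4914, -0.0657, 0.0764]
ee_rot: [-0.025, 3.141, -0.017]
ft_force: [1.4, -14.4, -6.1]
opening: 0.043
```

At the clockwise stop. I'll back off, lift and travel toward the rod.

{"api": "play_rows", "payload": {
  "rows": [
    {"rot": [0, 0, 0], "xyz": [0, -0.9, 0], "fingers": 0},
    {"rot": [0, 0, 0], "xyz": [0, 0, -3.5], "fingers": 0},
    {"rot": [0, 0, 0], "xyz": [0, 0, -3.5], "fingers": 0},
    {"rot": [0, 0, 0], "xyz": [0, 0, -3.5], "fingers": 0},
    {"rot": [0, 0, 0], "xyz": [0, 0, -3.5], "fingers": 0.5},
    {"rot": [0, 0, 0], "xyz": [0, 0, -3.5], "fingers": 0.5},
    {"rot": [0, 0, 0], "xyz": [0, 0, 0], "fingers": 0.5}
  ]
}}

```text
clock: 10.88
tcp_pos: [0.4951, -0.0715, 0.2593]
ee_rot: [-0.028, 3.128, -0.004]
ft_force: [0.9, -0.7, 0.9]
opening: 0.064
```

```bash
python3 w.py w5; python3 -c "
from h import *
cv2.imwrite('pics/top5.png',cv2.resize(ctrl.grab_frame('top')[170:275,180:350,::-1],None,fx=4.6,fy=4.6,interpolation=cv2.INTER_CUBIC))"
```

```text
10.8833 [ 0.4951181  -0.07153365  0.25929988] [ 0.85939432 -0.67263227  0.91820174] 0.06398694195976762
[[-0.9997 -0.0182  0.0131]
 [-0.0182  0.9998 -0.0024]
 [-0.0131 -0.0026 -0.9999]]
```

View pics/w5.png

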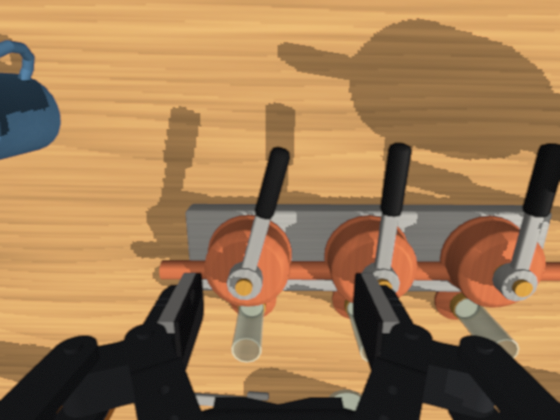

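Lever 3 now stands clearly clockwise (handle tip (280,153), pivot (243,286)). Tube 3's mouth is at (247,349).

```bash
python3 - <<'E'
from h import *;import pickle
st=pickle.load(open("pics/w5.pkl","rb"));c=cam("wrist",st)
a,b=atz(c,280,153,.102),atz(c,243,286,.105);d=b-a;print(a,b,"lever angle",np.arctan2(d[1],d[0])-.0155)
print(atz(c,247,349,.1))
E
```

```text
[ 0.46296197 -0.07064549  0.102     ] [ 0.58639203 -0.10248215  0.105     ] lever angle -0.26793075983969133
[ 0.66143936 -0.09993123  0.1       ]
```

{"api": "play_rows", "payload": {
  "rows": [
    {"rot": [0, 0, 0], "xyz": [0, 3.9, 0], "fingers": 0.5},
    {"rot": [0, 0, 0], "xyz": [0, 3.9, 0], "fingers": 0.5},
    {"rot": [0, 0, 0], "xyz": [0, 3.9, 0], "fingers": 0.5},
    {"rot": [0, 0, 0], "xyz": [0, 3.9, 0], "fingers": 0.5},
    {"rot": [0, 0, 0], "xyz": [0, 3.9, 0], "fingers": 0.5},
    {"rot": [0, 0, 0], "xyz": [0, 3.9, 0], "fingers": 0.5},
    {"rot": [0, 0, 0], "xyz": [0, 3.9, 0], "fingers": 0.5},
    {"rot": [0, 0, 0], "xyz": [0, 3.9, 0], "fingers": 0.5},
    {"rot": [0, 0, 0], "xyz": [0, 3.9, 0], "fingers": 0.5},
    {"rot": [0, 0, 0], "xyz": [0, 3.9, 0], "fingers": 0.5}
  ]
}}

```text
clock: 11.82
tcp_pos: [0.4818, 0.3207, 0.2488]
ee_rot: [0.029, -3.137, 0.002]
ft_force: [0.6, -0.6, -0.1]
opening: 0.0643
```

{"api": "play_rows", "payload": {
  "rows": [
    {"rot": [0, 0, 0], "xyz": [0, 3.8, 0], "fingers": 0.5},
    {"rot": [0, 0, 0], "xyz": [0, 0, 0], "fingers": 0.5},
    {"rot": [0, 0, 0], "xyz": [0, 0, 0], "fingers": 0.5},
    {"rot": [0, 0, 0], "xyz": [0, 0, 0], "fingers": 0.5}
  ]
}}

```text
clock: 12.15
tcp_pos: [0.4818, 0.3566, 0.2493]
ee_rot: [0.029, -3.138, 0.003]
ft_force: [0.2, -0.8, -0.4]
opening: 0.064
```

```bash
python3 w.py w6
```

```text
12.15 [0.48176648 0.35655149 0.24926474] [ 0.22891012 -0.76591319 -0.4474045 ] 0.06403429750788192
[[-0.9998 -0.0187 -0.0036]
 [-0.0187  0.9998 -0.0022]
 [ 0.0036 -0.0021 -1.    ]]
```

View pics/w6.png

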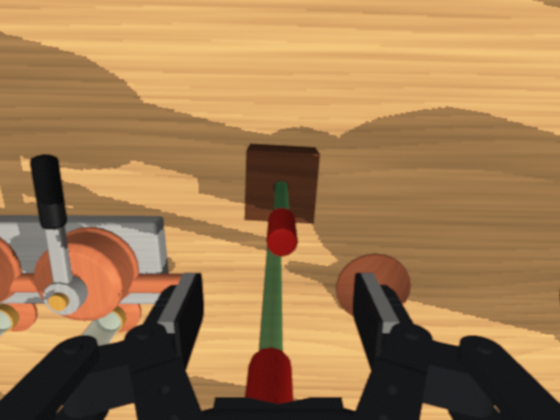

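The small knob's top is at (282,242) and its rod enters the block at (281,185). The big look-alike's knob is at (270,375), well clear of the hand.

```bash
python3 - <<'E'
from h import *;import pickle
st=pickle.load(open("pics/w6.pkl","rb"));c=cam("wrist",st)
print(atz(c,282.5,242,.188),atz(c,281,186,.05),atz(c,270,378,.25))
E
```

```text
[0.486149   0.35944197 0.188     ] [0.48539138 0.35934488 0.05      ] [0.53114307 0.35380481 0.25      ]
```

{"api": "play_rows", "payload": {
  "rows": [
    {"rot": [0, 0, 0], "xyz": [-0.45, 0.28, 0], "fingers": 0.5},
    {"rot": [0, 0, 0], "xyz": [0, 0, 2.5], "fingers": 0.5},
    {"rot": [0, 0, 0], "xyz": [0, 0, 2.5], "fingers": 0.5},
    {"rot": [0, 0, 0], "xyz": [0, 0, 2.5], "fingers": 0.5},
    {"rot": [0, 0, 0], "xyz": [0, 0, 2.3], "fingers": 0.5},
    {"rot": [0, 0, 0], "xyz": [0, 0, 0], "fingers": 0.5},
    {"rot": [0, 0, 0], "xyz": [0, 0, 0], "fingers": 0.5},
    {"rot": [0, 0, 0], "xyz": [0, 0, 0], "fingers": 0.5}
  ]
}}

```text
clock: 12.87
tcp_pos: [0.4886, 0.3599, 0.1547]
ee_rot: [-0.026, 3.14, 0.001]
ft_force: [0.2, 0.1, 0.3]
opening: 0.0638
```

```bash
python3 w.py w7
```

```text
12.8667 [0.48857833 0.3598927  0.1546922 ] [0.179656   0.09943591 0.26409936] 0.06384497943801805
[[-9.999e-01 -1.690e-02  1.500e-03]
 [-1.690e-02  9.999e-01  9.000e-04]
 [-1.500e-03  9.000e-04 -1.000e+00]]
```

View pics/w7.png

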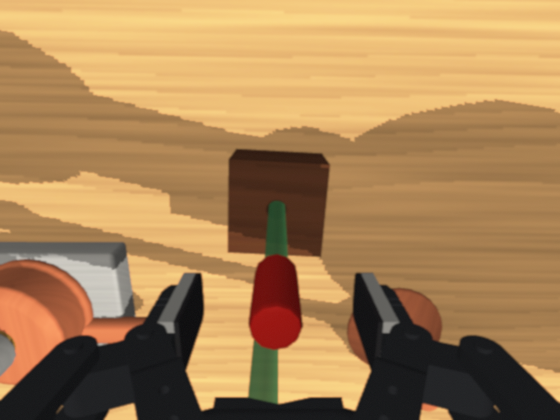

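{"api": "play_rows", "payload": {
  "rows": [
    {"rot": [0, 0, 0], "xyz": [0.2, 0, 0.4], "fingers": 0.5},
    {"rot": [0, 0, 0], "xyz": [0, 0, 0], "fingers": 0},
    {"rot": [0, 0, 0], "xyz": [0, 0, 0], "fingers": -1},
    {"rot": [0, 0, 0], "xyz": [0, 0, 0], "fingers": -1},
    {"rot": [0, 0, 0], "xyz": [0, 0, 0], "fingers": -1},
    {"rot": [0, 0, 0], "xyz": [0, 0, 0], "fingers": -1},
    {"rot": [0, 0, 0], "xyz": [0, 0, 0], "fingers": -1},
    {"rot": [0, 0, 0], "xyz": [0, 0, 0], "fingers": -1}
  ],
  "newtons": 40
}}

```text
clock: 13.58
tcp_pos: [0.4858, 0.36, 0.1499]
ee_rot: [-0.028, 3.141, -0.001]
ft_force: [0.0, -2.4, 3.8]
opening: 0.0194
```

{"api": "play_rows", "payload": {
  "rows": [
    {"rot": [0, 0, 0], "xyz": [0, 0, -1], "fingers": -1},
    {"rot": [0, 0, 0], "xyz": [0, 0, -1], "fingers": -1},
    {"rot": [0, 0, 0], "xyz": [0, 0, -1.5], "fingers": -1},
    {"rot": [0, 0, 0], "xyz": [0, 0, -1.5], "fingers": -1},
    {"rot": [0, 0, 0], "xyz": [0, 0, -2], "fingers": -1},
    {"rot": [0, 0, 0], "xyz": [0, 0, -2.5], "fingers": -1},
    {"rot": [0, 0, 0], "xyz": [0, 0, -2.5], "fingers": -1},
    {"rot": [0, 0, 0], "xyz": [0, 0, -2], "fingers": -1},
    {"rot": [0, 0, 0], "xyz": [0, 0, 0], "fingers": -1},
    {"rot": [0, 0, 0], "xyz": [0, 0, 0], "fingers": -1}
  ]
}}

```text
clock: 14.42
tcp_pos: [0.4863, 0.3609, 0.2916]
ee_rot: [-0.029, 3.138, 0.004]
ft_force: [-0.2, -0.8, -0.4]
opening: 0.0189
```

```bash
python3 w.py w8; python3 -c "
from h import *
cv2.imwrite('pics/s8.png',ctrl.grab_frame('scene')[:,:,::-1])"
```

```text
14.4167 [0.48629483 0.36086715 0.29155252] [-0.24034185 -0.75413415 -0.37302696] 0.018862121817676325
[[-0.9998 -0.0183  0.0033]
 [-0.0182  0.9998  0.0026]
 [-0.0033  0.0025 -1.    ]]
```

View pics/w8.png

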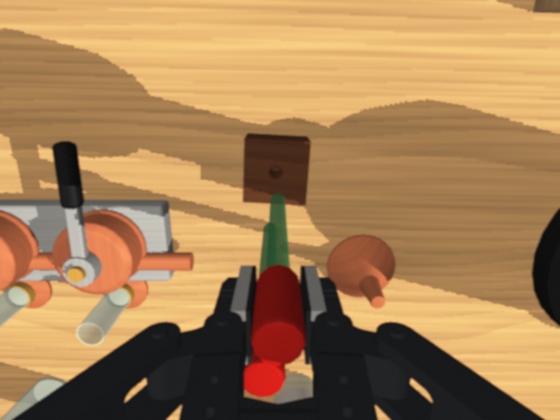

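View pics/s8.png

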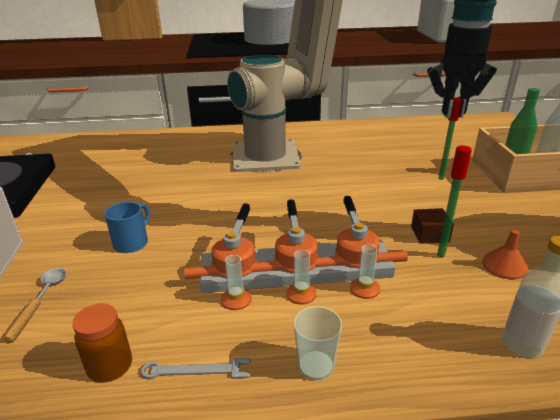

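The rod is held upright with its foot about 150 mm up. Next, carry it to tube 3, going sideways first.

{"api": "play_rows", "payload": {
  "rows": [
    {"rot": [0, 0, 0], "xyz": [0, -2.0, 0], "fingers": -1},
    {"rot": [0, 0, 0], "xyz": [0, -3.3, 0], "fingers": -1},
    {"rot": [0, 0, 0], "xyz": [0, -3.3, 0], "fingers": -1},
    {"rot": [0, 0, 0], "xyz": [-1.5, -3.3, 0], "fingers": -1},
    {"rot": [0, 0, 0], "xyz": [-1.5, -3.3, 0], "fingers": -1},
    {"rot": [0, 0, 0], "xyz": [-1.5, -3.3, 0], "fingers": -1},
    {"rot": [0, 0, 0], "xyz": [-1.5, -3.3, 0], "fingers": -1},
    {"rot": [0, 0, 0], "xyz": [-1.5, -3.3, 0], "fingers": -1},
    {"rot": [0, 0, 0], "xyz": [-1.5, -3.3, 0], "fingers": -1},
    {"rot": [0, 0, 0], "xyz": [-1.5, -3.3, 0], "fingers": -1}
  ]
}}

```text
clock: 15.35
tcp_pos: [0.5955, 0.0434, 0.2872]
ee_rot: [0.028, -3.138, -0.001]
ft_force: [1.1, 0.0, -1.3]
opening: 0.0189
```

{"api": "play_rows", "payload": {
  "rows": [
    {"rot": [0, 0, 0], "xyz": [-1.5, -3.3, 0], "fingers": -1},
    {"rot": [0, 0, 0], "xyz": [-1.5, -3.3, 0], "fingers": -1},
    {"rot": [0, 0, 0], "xyz": [-1.5, -3.3, 0], "fingers": -1},
    {"rot": [0, 0, 0], "xyz": [-1.2, -2.5, 0], "fingers": -1},
    {"rot": [0, 0, 0], "xyz": [-0.7, -2, 0], "fingers": -1},
    {"rot": [0, 0, 0], "xyz": [0, 0, 0], "fingers": -1},
    {"rot": [0, 0, 0], "xyz": [0, 0, 0], "fingers": -1},
    {"rot": [0, 0, 0], "xyz": [0, 0, 0], "fingers": -1},
    {"rot": [0, 0, 0], "xyz": [0, 0, 0], "fingers": -1}
  ]
}}

```text
clock: 16.1
tcp_pos: [0.662, -0.0966, 0.2885]
ee_rot: [0.03, -3.14, -0.001]
ft_force: [-0.2, -0.2, 0.2]
opening: 0.0192
```

```bash
python3 w.py w9; python3 -c "
from h import *
s=ctrl.grab_frame('scene');t=ctrl.grab_frame('top')
cv2.imwrite('pics/s9.png',cv2.resize(s[100:320,150:350,::-1],None,fx=2.7,fy=2.7,interpolation=cv2.INTER_CUBIC));cv2.imwrite('pics/t9.png',cv2.resize(t[130:270,240:400,::-1],None,fx=4,fy=4,interpolation=cv2.INTER_CUBIC))"
```

```text
16.1 [ 0.66196817 -0.09657653  0.28848993] [-0.15758809 -0.20328654  0.23496214] 0.019230624553496188
[[-9.998e-01 -1.920e-02 -1.800e-03]
 [-1.920e-02  9.998e-01  8.000e-04]
 [ 1.800e-03  9.000e-04 -1.000e+00]]
```

View pics/w9.png

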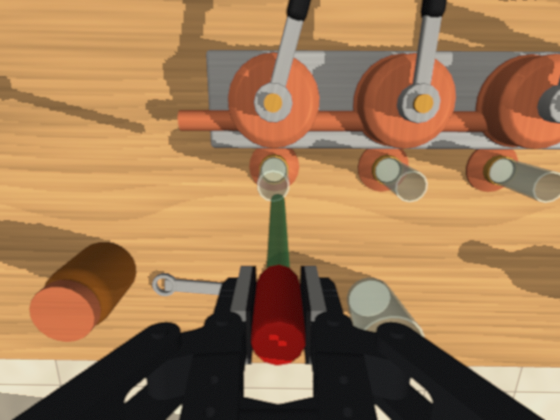

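View pics/s9.png

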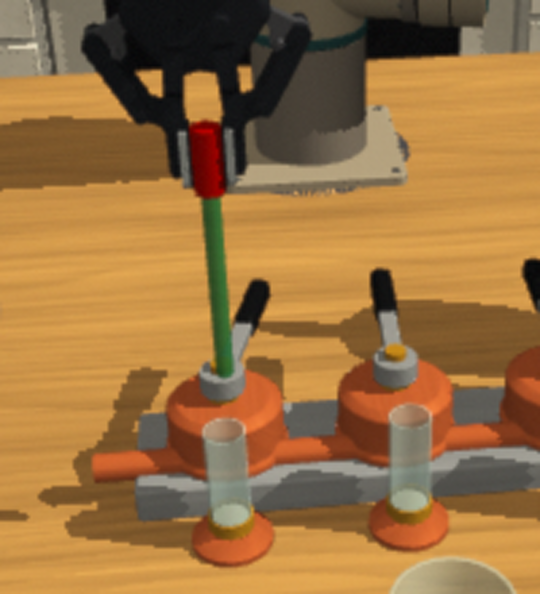

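View pics/t9.png

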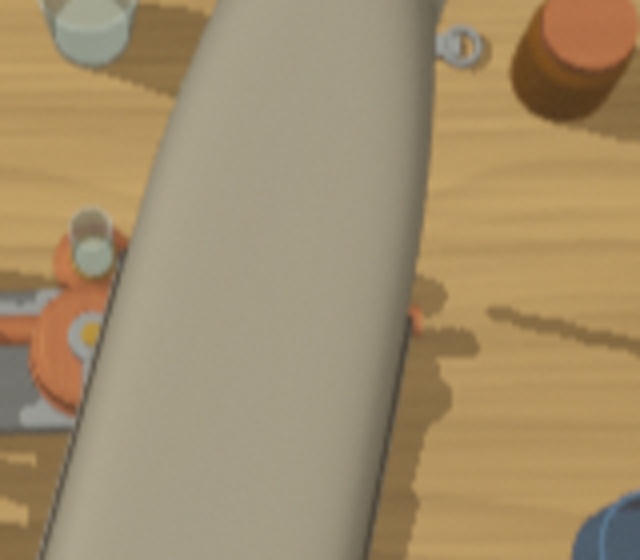

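The rod hangs straight (foot at about wrist (278,198), scene crop (225,375)) just over tube 3's mouth (wrist (273,185), scene crop (225,430)). I'll check the alignment numerically.

```bash
python3 - <<'E'
from h import *;import pickle
st=pickle.load(open("pics/w9.pkl","rb"));c=cam("wrist",st);s=cam("scene")
f=(150+225/2.7,100+374/2.7);m=(150+225/2.7,100+430/2.7)
print("foot tri",tri(c,(278,199),s,f),atz(c,278,199,.147),atz(s,*f,.147))
print("mouth",tri(c,(273,185),s,m),atz(c,273,185,.1),atz(s,*m,.1))
E
```

```text
foot tri (array([ 0.66316117, -0.09666906,  0.14465855]), np.float64(0.0009424722679190678)) [ 0.66246936 -0.09621361  0.147     ] [ 0.66654577 -0.0970008   0.147     ]
mouth (array([ 0.66303994, -0.10065966,  0.09753181]), np.float64(0.00041164980343065495)) [ 0.66243921 -0.10084472  0.1       ] [ 0.66627097 -0.10030456  0.1       ]
```

{"api": "play_rows", "payload": {
  "rows": [
    {"rot": [0, 0, 0], "xyz": [0, -0.4, 0], "fingers": -1},
    {"rot": [0, 0, 0], "xyz": [0, 0, 1.5], "fingers": -1},
    {"rot": [0, 0, 0], "xyz": [0, 0, 1.5], "fingers": -1},
    {"rot": [0, 0, 0], "xyz": [0, 0, 1.5], "fingers": -1},
    {"rot": [0, 0, 0], "xyz": [0, 0, 1.0], "fingers": -1},
    {"rot": [0, 0, 0], "xyz": [0, 0, 0], "fingers": -1},
    {"rot": [0, 0, 0], "xyz": [0, 0, 0], "fingers": -1}
  ]
}}

```text
clock: 16.83
tcp_pos: [0.6624, -0.1016, 0.2339]
ee_rot: [0.029, -3.14, -0.0]
ft_force: [-0.8, -0.6, -0.4]
opening: 0.0185
```

```bash
python3 w.py w10; python3 -c "
from h import *
s=ctrl.grab_frame('scene')
cv2.imwrite('pics/s10.png',cv2.resize(s[150:310,180:300,::-1],None,fx=3.6,fy=3.6,interpolation=cv2.INTER_CUBIC))"
```

```text
16.8333 [ 0.66244065 -0.10159374  0.23389151] [-0.77947237 -0.64869036 -0.40772425] 0.018546349518009923
[[-9.998e-01 -1.830e-02 -1.200e-03]
 [-1.830e-02  9.998e-01  3.000e-04]
 [ 1.200e-03  3.000e-04 -1.000e+00]]
```

View pics/w10.png

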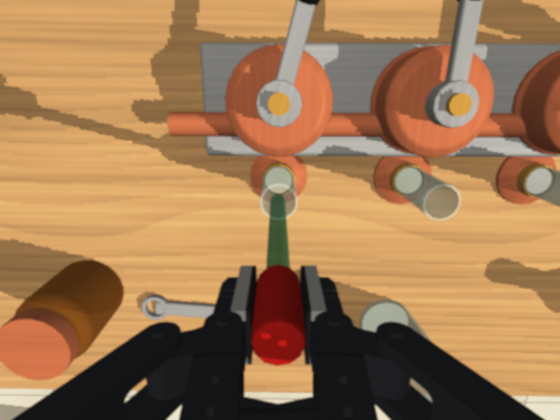

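View pics/s10.png

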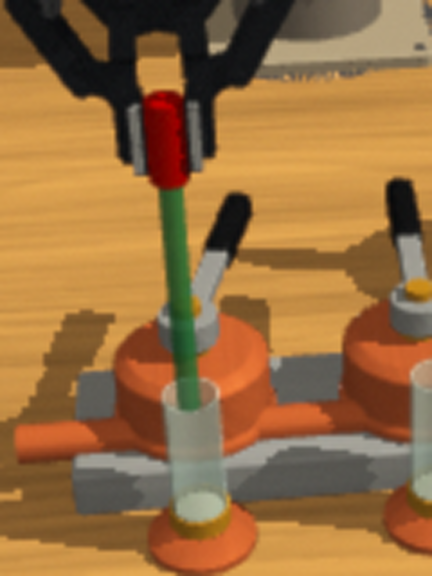

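The foot has entered tube 3's mouth (wrist (278,200); scene crop (188,405)) and is centred. I'll keep lowering.

{"api": "play_rows", "payload": {
  "rows": [
    {"rot": [0, 0, 0], "xyz": [0, 0, 1.5], "fingers": -1},
    {"rot": [0, 0, 0], "xyz": [0, 0, 1.5], "fingers": -1},
    {"rot": [0, 0, 0], "xyz": [0, 0, 1.5], "fingers": -1},
    {"rot": [0, 0, 0], "xyz": [0, 0, 1.0], "fingers": -1},
    {"rot": [0, 0, 0], "xyz": [0, 0, 0.6], "fingers": -1},
    {"rot": [0, 0, 0], "xyz": [0, 0, 0.3], "fingers": -1},
    {"rot": [0, 0, 0], "xyz": [0, 0, 0], "fingers": -1},
    {"rot": [0, 0, 0], "xyz": [0, 0, 0], "fingers": -1}
  ]
}}

```text
clock: 17.6
tcp_pos: [0.6634, -0.1019, 0.1712]
ee_rot: [-0.028, 3.14, -0.001]
ft_force: [0.8, -0.2, 0.6]
opening: 0.0192
```

{"api": "play_rows", "payload": {
  "rows": [
    {"rot": [0, 0, 0], "xyz": [0, 0, 0.2], "fingers": -1},
    {"rot": [0, 0, 0], "xyz": [0, 0, 0.2], "fingers": -1}
  ]
}}

```text
clock: 17.77
tcp_pos: [0.6637, -0.102, 0.1674]
ee_rot: [-0.028, 3.139, -0.001]
ft_force: [0.1, -0.2, -0.8]
opening: 0.0191
```

{"api": "play_rows", "payload": {
  "rows": [
    {"rot": [0, 0, 0], "xyz": [0, 0, 0.2], "fingers": -1}
  ]
}}

```text
clock: 17.85
tcp_pos: [0.6633, -0.1019, 0.1649]
ee_rot: [-0.028, 3.14, -0.001]
ft_force: [-0.9, -0.9, -0.5]
opening: 0.0194
```

{"api": "play_rows", "payload": {
  "rows": [
    {"rot": [0, 0, 0], "xyz": [0, 0, 0.1], "fingers": -1},
    {"rot": [0, 0, 0], "xyz": [0, 0, 0], "fingers": -1}
  ]
}}

```text
clock: 18.02
tcp_pos: [0.6632, -0.1018, 0.1639]
ee_rot: [-0.028, 3.141, -0.0]
ft_force: [-0.5, -0.0, 2.0]
opening: 0.0187
```

{"api": "play_rows", "payload": {
  "rows": [
    {"rot": [0, 0, 0], "xyz": [0, 0, 0.1], "fingers": -1}
  ]
}}

```text
clock: 18.1
tcp_pos: [0.6637, -0.1019, 0.1638]
ee_rot: [-0.028, 3.139, -0.001]
ft_force: [-2.0, 0.4, 8.8]
opening: 0.0188
```

{"api": "play_rows", "payload": {
  "rows": [
    {"rot": [0, 0, 0], "xyz": [0, 0, 0.1], "fingers": -1}
  ]
}}

```text
clock: 18.18
tcp_pos: [0.664, -0.1019, 0.1638]
ee_rot: [-0.029, 3.138, -0.001]
ft_force: [-1.3, 1.3, 12.5]
opening: 0.0192
```

The foot is on the tube floor (about 12 N). I'll ease off and release.

{"api": "play_rows", "payload": {
  "rows": [
    {"rot": [0, 0, 0], "xyz": [0, 0, -0.2], "fingers": -1},
    {"rot": [0, 0, 0], "xyz": [0, 0, 0], "fingers": -0.4},
    {"rot": [0, 0, 0], "xyz": [0, 0, 0], "fingers": -0.2},
    {"rot": [0, 0, 0], "xyz": [0, 0, 0], "fingers": 0.2},
    {"rot": [0, 0, 0], "xyz": [0, 0, 0], "fingers": 0.6},
    {"rot": [0, 0, 0], "xyz": [0, 0, 0], "fingers": 1},
    {"rot": [0, 0, 0], "xyz": [0, 0, 0], "fingers": 1},
    {"rot": [0, 0, 0], "xyz": [0, 0, 0], "fingers": 1}
  ]
}}

```text
clock: 18.85
tcp_pos: [0.6628, -0.1017, 0.1631]
ee_rot: [0.028, -3.141, -0.0]
ft_force: [0.0, -0.1, 1.1]
opening: 0.0856
```

```bash
python3 w.py w11; python3 -c "
from h import *
s=ctrl.grab_frame('scene')
cv2.imwrite('pics/s11.png',cv2.resize(s[150:310,160:300,::-1],None,fx=3.6,fy=3.6,interpolation=cv2.INTER_CUBIC))"
```

```text
18.85 [ 0.66278288 -0.10174706  0.16311173] [ 0.01812181 -0.13802709  1.07314759] 0.08564187535025918
[[-9.998e-01 -1.810e-02 -3.000e-04]
 [-1.810e-02  9.998e-01  1.000e-04]
 [ 3.000e-04  1.000e-04 -1.000e+00]]
```

View pics/w11.png

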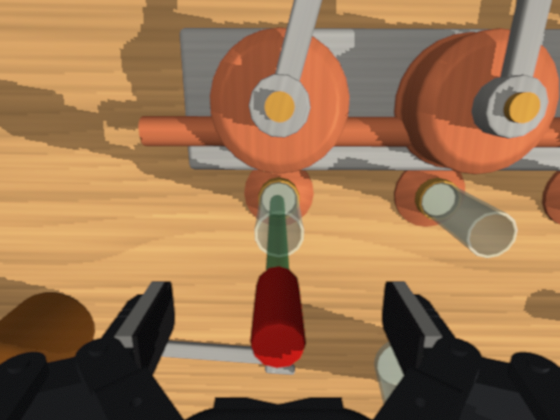

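View pics/s11.png

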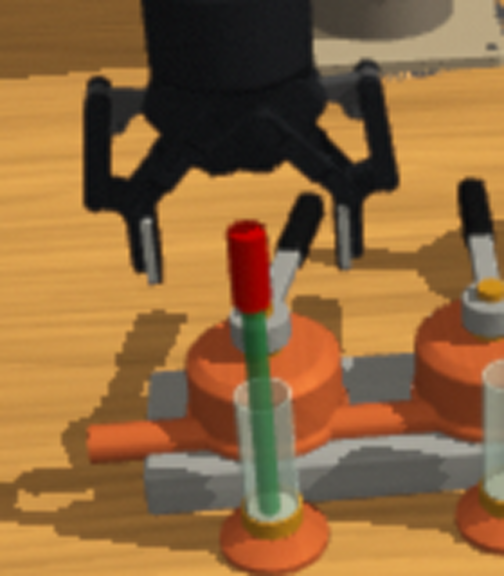

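The rod stands free and upright in tube 3, with its foot on the floor (scene crop (267,508)), and the fingers are clear. Next I'll lift away.

{"api": "play_rows", "payload": {
  "rows": [
    {"rot": [0, 0, 0], "xyz": [0, 0, -2], "fingers": 1},
    {"rot": [0, 0, 0], "xyz": [0, 0, -3], "fingers": 1},
    {"rot": [0, 0, 0], "xyz": [0, 0, -3], "fingers": 1},
    {"rot": [0, 0, 0], "xyz": [0, 0, -3], "fingers": 1},
    {"rot": [0, 0, 0], "xyz": [3, 0, 0], "fingers": 1},
    {"rot": [0, 0, 0], "xyz": [3, 0, 0], "fingers": 1},
    {"rot": [0, 0, 0], "xyz": [3, 0, 0], "fingers": 1},
    {"rot": [0, 0, 0], "xyz": [0, 0, 0], "fingers": 1},
    {"rot": [0, 0, 0], "xyz": [0, 0, 0], "fingers": 1},
    {"rot": [0, 0, 0], "xyz": [0, 0, 0], "fingers": 1}
  ]
}}

```text
clock: 19.78
tcp_pos: [0.5734, -0.1036, 0.2737]
ee_rot: [-0.028, 3.14, -0.001]
ft_force: [-0.2, -0.4, 0.8]
opening: 0.0855
```

```bash
python3 w.py w12; python3 -c "
from h import *
s=ctrl.grab_frame('scene')
cv2.imwrite('pics/s12.png',s[:,:,::-1])"
```

```text
19.7833 [ 0.57337516 -0.10355287  0.27372952] [-0.15456741 -0.36437337  0.79017167] 0.08549567992936072
[[-9.998e-01 -1.790e-02  1.500e-03]
 [-1.790e-02  9.998e-01 -3.000e-04]
 [-1.500e-03 -3.000e-04 -1.000e+00]]
```

View pics/w12.png

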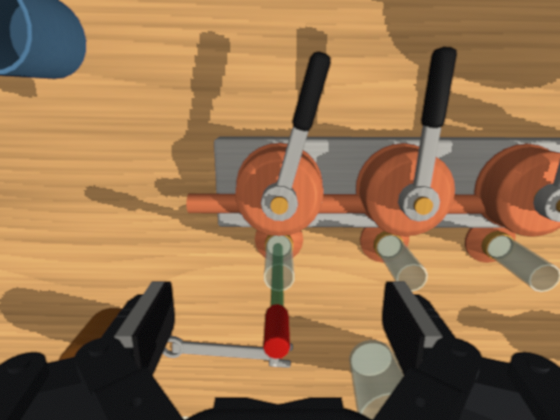

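View pics/s12.png

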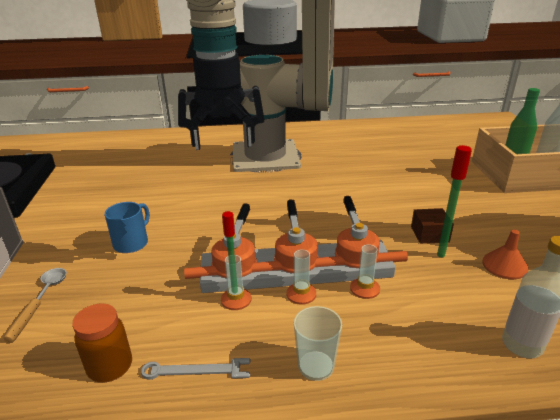

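The rod stands in tube 3 (scene (235,295) up to (228,215)) and lever 3 is still clockwise (wrist handle tip (319,57), pivot (279,204)). The mug is upright at (127,227) and the hand is clear. Handing in.

```bash
python3 - <<'E'
from h import *;import pickle
st=pickle.load(open("pics/w12.pkl","rb"));c=cam("wrist",st)
d=atz(c,279,204,.105)-atz(c,319,57,.102);print("lever",np.arctan2(d[1],d[0])-.0155)
print(ctrl.close_job())
E
```

```text
lever -0.2534402355970073
the job is handed in; nothing more can be done
None
```

Lever 3 (right, −y) was the worn one, and I marked it by standing the small red-knobbed dip rod in tube 3. The job was handed in at about 20 s.

- **Levers:** I rocked each one anticlockwise, then clockwise, with forces up to about 16 N at the stops. Levers 1 and 2 stopped after about 10–11 mm of total handle travel. Lever 3 swung about 27 mm each way and was left at its clockwise stop.
- **Rod:** I lowered it until the foot met the tube floor at about 12 N, eased off, opened the fingers and backed the arm clear.
- **Last checks:** Lever 3 measured about −0.25 rad in the final picture, and −0.27 rad just after I left it; I put the difference down to how exactly I can read the pixels. The rod stood upright on the floor of tube 3, the mug was untouched and nothing touched the robot. No check failed. The cameras differed by 2–4 mm on the tube's position, well inside the 7 mm clearance around the rod.

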